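Seat the mould insert in the V-stop and swing the retainer against it

ROBOT

A 6-joint arm with a two-finger parallel gripper is mounted at the origin on the work surface. World frame = base frame: x ahead of the robot, y to its left, z up, the work surface at z = 0. Lengths are in m, angles in rad, forces in N, time in s.
With the tool pointing down it reaches from about 0.35 to 0.975 m from the base axis. Payload 4.9 kg.
Tool frame: the origin (TCP) lies where the fingers leave the gripper's body, on its centre line; the fingertips stand 73 mm ahead of it and the grasp point (between the pads) lies 54 mm ahead of it; z points along the fingers, y is the direction in which the jaws open and shut (so a half turn about z gives the same grasp; the last joint's range is limited). The gripper opens to 85 mm and grips with 20 to 120 N. Pads are 22 mm wide; open, the fingers measure 114 mm over their backs; the gripper's body (76 mm by 85 mm) begins 54 mm behind the grasp point. The pads swing forward as they close: fully open they stand 13 mm farther back than shut.
Start: joints at [1.125, 0.053, 1.613, -0, 1.476, -0.119], TCP at [0.201, 0.592, 0.304] pointing down, gripper open.
Joint ranges: [-3.01, 3.01], [-1.01, 2.22], [0.06, 2.58], [-1.02, 4.17], [0.09, 2.62], [-3.14, 3.14]. Speed limits (rad/s): [2.57, 2.57, 3.14, 3.14, 3.14, 3.14].

INTERFACE

Orientations are given as a rotation vector (axis times angle).
In Python, from station import monitor, vision, workorder gives the robot as it stands.
- The arm moves only by the tool arm_command, never from a script. Its argument "rows" is text: rows parted by semicolons, each of 6 numbers parted by spaces: the shift along the world's x, y, z in mm, then the turn, a rotation vector about the world's x, y, z in degrees. In form: tx ty tz wx wy wz; .... A call has 1 to 12 rows; each row is the pose to reach, as a shift and turn from the pose measured when the call began; what a row does not reach only later rows make up. A row lasts 1/8 s, in which the tool goes at most 62.5 mm and 10.7 degrees, less where a joint would pass 70% of its speed; a pose out of reach is approached as far as the arm can. A call with a gripper value outside its range is refused whole. "jaw" is the opening, from 0 (shut) to 1 (fully open), set as the call begins (left out, the last holds). The fingers move at their own pace and stop on an object; "squeeze" is the grip in N (left out, the last holds). Time passes only in rows, so rows that repeat a pose let the fingers close. It gives the time, the measured TCP pose, the force and the opening at its end, in the units of the state.
- monitor.get_obs(): the state, without advancing time (a new reading comes with each control period).
- vision.get_image(name): name is "scene" or "top" or "wrist"; returns a dict with "frame" (384x512x3 uint8, red, green, blue), "vfov" (degrees; the focal length in pixels is half the picture's height over the tangent of half this angle, whatever the lens; pixels are square), "cx", "cy" (the principal point, pixels), "R" (3x3) and "t" (3): a world point X has camera coordinates R X + t; the wrist camera has in their place "T_tool_cam" (4x4, takes a point from camera to tool coordinates, whose origin is the TCP and whose axes are the flange's). Camera axes: x right, y down, z forward; pixel columns grow to the right and rows downward; lengths in m; the calibration is good to about 2 mm. The wrist camera is an equidistant fisheye: a pixel r from the principal point sees the ray r / f radians off the axis. A picture is of the moment at which its call begins: read the wrist's pose just before it. There is no depth.
- workorder.finish_job(): hands the job in, once; it reports no verdict.
The state is a dict: "t": time; "q": joint angles; "dq": joint speeds; "effort": joint torques, N m; "tool_pos": TCP position; "tool_rot": TCP orientation; "contact_force": force on the tool from outside, world axes, zero at the start; "wrist_torque": the same for the moment, N m; "opening": finger opening in m.
Only numpy, scipy, OpenCV 4.12 (cv2) and the standard library are available. Lean on these libraries where they do the work, as an engineer would, in place of code of your own. Each camera call takes 0.05 s, during which the arm holds its last target. There are 200 camera calls.

TASK

Push the round mirror-topped steel insert along the bench until it is fully home against both faces of the steel V-stop, keeping it flat on the bench and never touching its mirror face. Then push the red post of the yellow retainer arm round until the arm's black pad rests against the back of the seated insert. Lift nothing, and leave the other things on the bench where they are.

Things in the scene. Friction and masses are not known exactly. Their poses are not given: they have to be found in the camera images.
- insert: loose round steel mould insert, a disc 70 in diameter and 34 high in all, 0.6 to 0.95 kg, standing on the bench. Origin: centre of its underside; z up. To be pushed by its side wall
- mirror_face: the polished mirror on top of the insert, a disc 62 in diameter whose underside is 32 above the bench and whose top is 34 above it; part of the insert, not to be touched. Origin: centre of its underside
- vstop: steel V-stop fixed to the bench. Origin: where the centre of the insert's underside lies when fully home. Its 90 degree V opens to its own -x; the insert goes home along +x. The jaws (28 high, 60 long) touch the seated insert 45 degrees either side of +x; outer ends at x = 3, y = +-46. A strip 12 high (x -55 to 55, y 80 to 110) carries the retainer's pivot
- retainer (a joint): angle (rad) of the yellow arm about a vertical axis at pivot; stays where left (friction 0.12 N m). 0: it points along the V-stop's -y, its black pad touching the back (-x side) of the seated insert. At angle q it points along (-sin q, -cos q) in the V-stop's frame. Starts open, 1.8 to 2.25, clear of the V's mouth. Bar 12 thick, 12 high, underside 14 above the bench, ends 112 from the pivot
- pivot (a point): the retainer's axis, fixed on the V-stop at x = -45, y = 95 in its frame, 20 above the bench
- retainer_knob (a point): centre of the upright red post on the arm's end, 110 from the pivot; 16 in diameter, free from 26 to 68 above the bench; this point is 47 above the bench. The post is pushed sideways to swing the arm
- syringe: white plastic syringe of orange polishing paste, lying, 140 long, 20 high; bystander. Origin: under its middle
- jar: small upright jar, 52 diameter, 45 high, orange label, black cap; bystander. Origin: centre of its underside
- square_block: square steel block 50 x 50 x 30; bystander, not the round insert. Origin: centre of its underside
- handpiece: orange polishing handpiece with a white felt tip, lying, 165 long, 26 high; bystander. Origin: under its middle
- phone: flat telephone 150 x 74 x 8, lying; bystander. Origin: centre of its underside
- felt_bob: white felt bob, upright cylinder 22 diameter, 30 high; bystander. Origin: centre of its underside
Not all that is in view belongs to the job. What is shaped like the insert but purple is not meant.

How it is judged:
On the way, in this order (a step that is already met when the one before it is completed fails the run):
1. the insert is home in the V while the retainer is still open (horizontal distance between insert and vstop below 0.003 m and height (world z) of insert below 0.004 m and angle between insert's own z axis and vertical below 0.05 rad and value of joint retainer above 0.7 rad), for 0.2 s.
2. the retainer is swung against the seated insert (horizontal distance between insert and vstop below 0.003 m and value of joint retainer below 0.04 rad), for 0.2 s.
At the end, for the whole second after the job is handed in: The insert stands flat on the bench, at rest, its centre within 3 mm of the fully home point of the V-stop, and the retainer arm is within 0.04 rad (about 4 mm at the pad) of its closed position and at rest (all of step 2 and height (world z) of insert below 0.004 m and angle between insert's own z axis and vertical below 0.05 rad and linear speed of insert below 0.01 m/s and velocity of joint retainer between -0.05 and 0.05 rad/s); the robot touches nothing.
It fails at once if the insert is lifted (by 4 mm) or tipped (by 0.15 rad) (height (world z) of insert above 0.004 m or angle between insert's own z axis and vertical above 0.15 rad).
It fails at once if the mirror face is touched (contact force between any of the fingers, the arm and mirror_face above 0.3 N).
It fails at once if another thing on the bench is moved by more than 20 mm (distance of any of syringe, jar, square_block, handpiece, phone, felt_bob from where it was at the start of the episode above 0.02 m).
It also fails if it takes over 72 s, if anything falls off the work surface, if the arm or the gripper's body presses on something with over 40 N, if the wrist force passes 120 N, or if a joint passes its speed limit or range.

## Working session

There is one attempt and no reset: what is moved stays moved. The work goes in short steps, Python scripts to look and compute and a tool call to move; the robot and the scene stay as the last step left them, time stands still between calls to the robot, and variables do not carry over. Pictures are saved under pics/ and viewed, about 8 in all and at most 12, crops included, and the job is handed in when it is done.

Besides the shell and the picture viewer there is one more tool, called after ">>>" as name(argument=value, ...) on one line, values as JSON. arm_command: Moves the arm, as the interface text tells. Its arguments: {"type":"object","properties":{"rows":{"type":"string"},"jaw":{"type":"number"},"squeeze":{"type":"number"}},"required":["rows"]}

```bash
mkdir -p pics; cat > h.py <<'E'
import numpy as np, cv2
from station import monitor, vision, workorder
def ray(c,u,v):
    f=c['frame'].shape[0]/2/np.tan(np.radians(c['vfov'])/2)
    d=np.array([(u-c['cx'])/f,(v-c['cy'])/f,1.]); R=np.array(c['R']);t=np.array(c['t'])
    return -R.T@t, R.T@d
def at(c,u,v,z):
    o,d=ray(c,u,v); return o+d*(z-o[2])/d[2]
def px(c,X):
    f=c['frame'].shape[0]/2/np.tan(np.radians(c['vfov'])/2)
    p=np.array(c['R'])@np.array(X)+np.array(c['t']); return f*p[0]/p[2]+c['cx'],f*p[1]/p[2]+c['cy']
def save(n,img,s=1):
    cv2.imwrite('pics/'+n,cv2.resize(img[...,::-1],None,fx=s,fy=s,interpolation=cv2.INTER_CUBIC))
E
python3 - <<'E'
from h import *
import pickle
o=monitor.get_obs();print(o)
for n in('top','scene'):
    c=vision.get_image(n);save(n+'0.png',c['frame'],1.5);pickle.dump(c,open(n+'0.pkl','wb'))
    print(n,c['vfov'],c['cx'],c['cy'],-np.array(c['R']).T@np.array(c['t']),c['R'])
E
```

```text
{'t': 0.0, 'q': array([ 1.12497682e+00,  5.33961769e-02,  1.61431024e+00, -4.71273478e-05,
        1.47597420e+00, -1.19018601e-01]), 'dq': array([ 0.00106443,  0.00048553,  0.00188301,  0.00074584, -0.00152881,
        0.00054767]), 'effort': array([ 1.22156252e-03, -3.93701327e+01, -3.70172024e+01, -6.11573682e-05,
        7.25929698e-03, -2.47681436e-05]), 'tool_pos': array([0.20044841, 0.59148404, 0.30262878]), 'tool_rot': array([-0.5109618 , -3.09921599,  0.00316982]), 'contact_force': array([-0.16867384,  0.26927196, -0.26650235]), 'wrist_torque': array([-0.04126789, -0.02668889, -0.02334174]), 'opening': 0.08514927150411217}
top 57.21183431922606 256.2706096155267 201.6783430323391 [ 0.48991456 -0.00771442  1.0583248 ] [[-0.03012209 -0.99943248  0.0150791 ]
 [-0.99514972  0.02857279 -0.09413093]
 [ 0.09364665 -0.01784138 -0.99544562]]
scene 53.76504239035023 251.7537784030851 188.68339165254247 [ 1.1327635  -0.53061629  0.55395669] [[ 0.69897263  0.71482315 -0.0215665 ]
 [ 0.36725656 -0.38466283 -0.8468513 ]
 [-0.61364475  0.58400545 -0.53139228]]
```

View pics/top0.png

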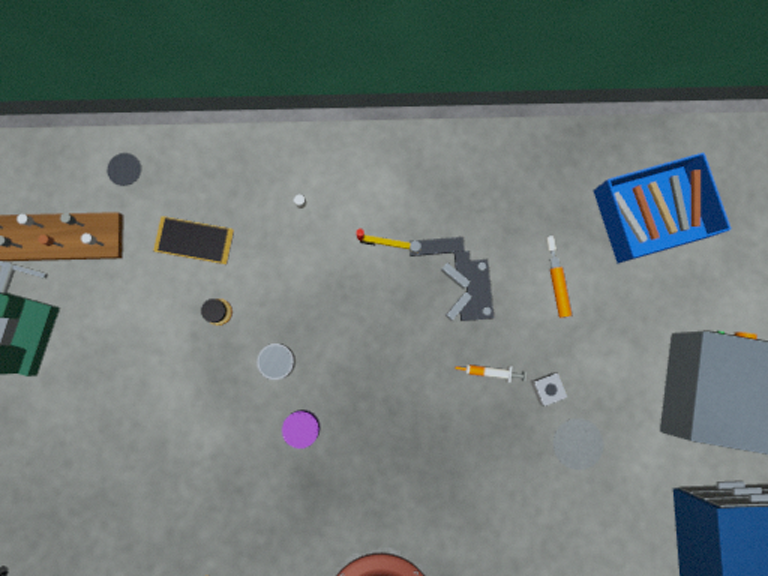

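View pics/scene0.png

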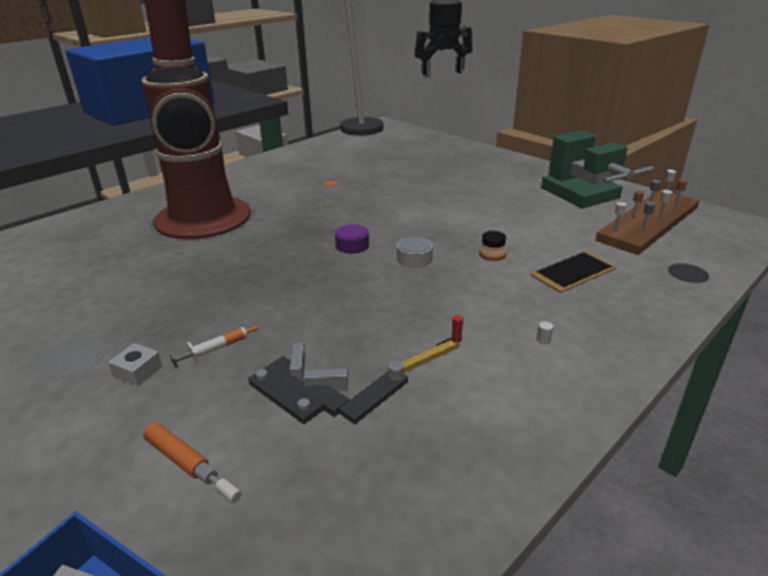

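Top view (1.5x): the insert candidates are the grey mirror disc (275,361), the purple disc (300,429, excluded by colour), the square block (550,389), and flat stains (124,168) and (577,445). I choose (275,361). The V-stop is near (470,290) with its mouth facing the insert. The red post is at (361,235). Next is a close crop.

```bash
python3 - <<'E'
from h import *
import pickle
c=pickle.load(open('top0.pkl','rb'));save('c1.png',c['frame'][145:265,165:335],4.7)
E
```

```text
(no output)
```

View pics/c1.png

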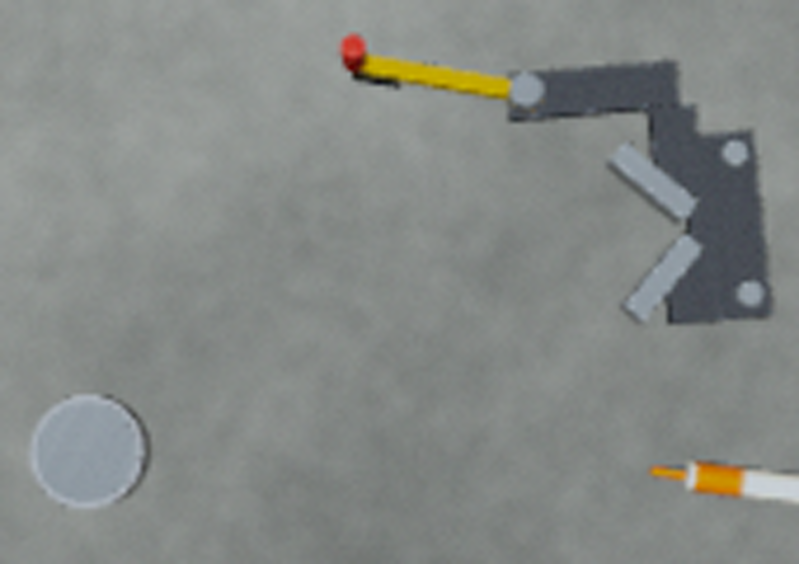

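```bash
cat > fit.py <<'E'
from h import *
import pickle
from scipy.optimize import least_squares
c=pickle.load(open('top0.pkl','rb'))
def P(U,V): return (U+.5)/4.7-.5+165,(V+.5)/4.7-.5+145
L=[((508,73),(-55,110,12)),((510,122),(-55,80,12)),((677,60),(55,110,12)),((609,163),(3,46.5,28)),((684,219),(45.4,4,28)),
 ((625,304),(3,-46.5,28)),((686,236),(45.4,-4,28))]
def W(p,m):
    C,S=np.cos(p[2]),np.sin(p[2]); return np.array([p[0]+(C*m[0]-S*m[1])/1e3,p[1]+(S*m[0]+C*m[1])/1e3,m[2]/1e3])
f=lambda p:np.concatenate([np.subtract(px(c,W(p,m)),P(*u)) for u,m in L])
r=least_squares(f,[.6,-.1,-1.57],loss='soft_l1',f_scale=.5);print('vstop',r.x,np.round(r.fun.reshape(-1,2),1))
ins=at(c,*P(86,451),.033);print('insert',ins)
# mask disc outline
p=r.x;pv=W(p,(-45,95,20));kn=at(c,*P(353,48),.066);print('pivot',pv,'capz30',at(c,*P(527,89),.03),'knob',kn,np.hypot(*(kn-pv)[:2]))
C,S=np.cos(p[2]),np.sin(p[2]);d=(kn-pv)[:2];l=np.array([C*d[0]+S*d[1],-S*d[0]+C*d[1]]);print('q',np.arctan2(-l[0],-l[1]))
d=p[:2]-ins[:2];print('push',d*1e3,np.degrees(np.arctan2(d[1],d[0])),'V x',np.degrees(p[2]))
for n,u,z in(('syr tip',(652,470),.01),):print(n,at(c,*P(*u),z))
v=p[:2]-0;ll=(ins-W(p,(0,0,0)))[:2];print('insert in V',np.array([C*ll[0]+S*ll[1],-S*ll[0]+C*ll[1]])*1e3)
E
python3 fit.py
```

```text
vstop [ 0.60537024 -0.1409591  -1.50864786] [[-0.2  0.4]
 [ 0.3 -0.3]
 [-0.  -0. ]
 [ 0.2 -0.6]
 [-0.1  0.4]
 [ 0.   0.6]
 [-0.2 -0.5]]
insert [0.47976292 0.18900465 0.033     ]
pivot [ 0.69739195 -0.09014567  0.02      ] capz30 [ 0.69852101 -0.09027014  0.03      ] knob [0.71944193 0.01786926 0.066     ] 0.11024257965953763
q 1.8343162474679513
push [ 125.60731431 -329.96374439] -69.15966969984608 V x -86.43915542701993
syr tip [ 0.45682421 -0.16205373  0.01      ]
insert in V [-337.12799547 -104.87127678]
```

The insert is confirmed as the grey mirror disc (crop 86,451), and the V-stop fit residuals are at most 0.6 px. The plan is to cradle the insert from behind with the two fingers about 30 mm apart, push it in a straight line to near the mouth, then push along V +x. First I move to behind the insert.

>>> arm_command(rows="256 -342 -100 0 0 -50.4;256 -342 -100 0 0 -50.4;256 -342 -100 0 0 -50.4;256 -342 -100 0 0 -50.4;256 -342 -100 0 0 -50.4;256 -342 -100 0 0 -50.4;256 -342 -100 0 0 -50.4;256 -342 -100 0 0 -50.4;256 -342 -100 0 0 -50.4;256 -342 -100 0 0 -50.4;256 -342 -100 0 0 -50.4;256 -342 -100 0 0 -50.4", jaw=0.35, squeeze=40)

```text
t: 1.6
tool_pos: [0.4561, 0.2503, 0.2031]
tool_rot: [-1.78, -2.588, 0.002]
contact_force: [-0.5, -0.1, -1.0]
opening: 0.0299
```

>>> arm_command(rows="0 0 -50 0 0 0;0 0 -90 0 0 0;0 0 -115 0 0 0;0 0 -123 0 0 0;0 0 -123 0 0 0")

```text
t: 2.22
tool_pos: [0.4561, 0.2506, 0.0802]
tool_rot: [-1.779, -2.588, 0.002]
contact_force: [-0.0, 0.1, -0.1]
opening: 0.0296
```

```bash
python3 - <<'E'
from h import *
o=monitor.get_obs();print(o['tool_pos'],o['contact_force'])
c=vision.get_image('scene');print(px(c,o['tool_pos']));u,v=[int(a) for a in px(c,[.48,.19,.03])]
save('s1.png',c['frame'][max(v-75,0):v+55,u-90:u+90],4.4)
E
```

```text
[0.45612522 0.25057746 0.08023584] [-0.0281033   0.07767835 -0.1495877 ]
(np.float64(284.01771303100764), np.float64(138.83596358009774))
```

View pics/s1.png

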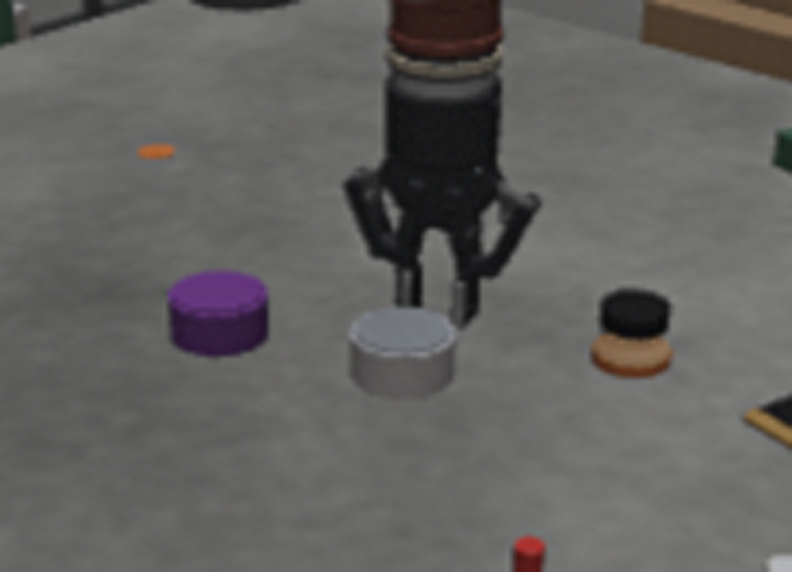

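The two fingers stand behind the grey insert (403,335 in the crop) with nothing in the way; the purple disc is at (218,310) and the jar at (635,335). I align to -64° and push leg 1 toward a point 80 mm in front of home.

>>> arm_command(rows="0 -12 -2 0 0 4.8;0 -12 -2 0 0 4.8;6 -25 -2 0 0 4.8;13 -38 -2 0 0 4.8;19 -51 -2 0 0 4.8;25 -64 -2 0 0 4.8;31 -77 -2 0 0 4.8;38 -90 -2 0 0 4.8;44 -103 -2 0 0 4.8;50 -116 -2 0 0 4.8;56 -129 -2 0 0 4.8;63 -142 -2 0 0 4.8")

```text
t: 3.78
tool_pos: [0.5201, 0.109, 0.08]
tool_rot: [-1.671, -2.658, -0.004]
contact_force: [-3.1, 6.5, 4.1]
opening: 0.0301
```

```bash
python3 - <<'E'
from h import *
o=monitor.get_obs();print(o['tool_pos'],o['contact_force'])
c=vision.get_image('top');u,v=[int(a) for a in px(c,[.55,.0,.03])]
print(u-85,v-64);save('t1.png',c['frame'][v-64:v+64,u-85:u+85],4.7)
E
```

```text
[0.52011673 0.10904484 0.07999436] [-3.10129646  6.47935497  4.09954948]
162 150
```

View pics/t1.png

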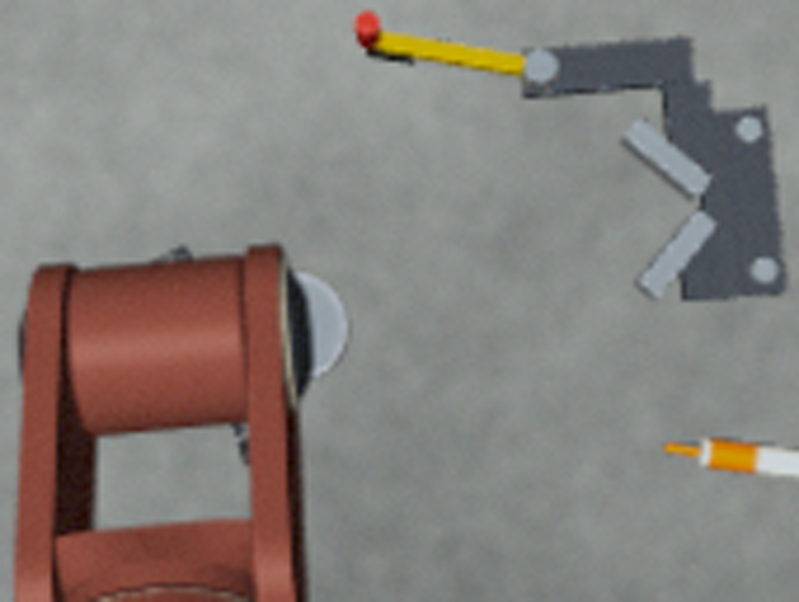

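```bash
python3 - <<'E'
from h import *
import pickle
c=pickle.load(open('top0.pkl','rb'))
for U,V in((292,325),(349,327)):print(at(c,(U+.5)/4.7-.5+162,(V+.5)/4.7-.5+150,.033))
E
```

```text
[0.53922563 0.07000683 0.033     ]
[0.53695075 0.03480954 0.033     ]
```

The insert (visible arc, edge at 349,327) sits within 1 mm of where the cradle predicts. I continue leg 1.

>>> arm_command(rows="6 -13 0 0 0 0;12 -26 0 0 0 0;18 -39 0 0 0 0;24 -52 0 0 0 0;30 -65 0 0 0 0;37 -78 0 0 0 0;43 -91 0 0 0 0;49 -104 0 0 0 0;55 -116 0 0 0 0;59 -125 0 0 0 0;61 -130 0 0 0 0;62 -132 0 0 0 0")

```text
t: 5.32
tool_pos: [0.583, -0.0247, 0.08]
tool_rot: [-1.673, -2.659, -0.003]
contact_force: [-3.0, 5.0, 2.3]
opening: 0.0297
```

>>> arm_command(rows="-6 12 0 0 0 0;-11 23 0 0 0 0;-3 26 0 0 0 -8;6 29 0 0 0 -16;14 29 0 0 0 -22.2;14 29 0 0 0 -22.2;14 29 0 0 0 -22.2")

```text
t: 6.2
tool_pos: [0.5966, 0.0046, 0.0799]
tool_rot: [2.151, 2.289, 0.002]
contact_force: [-0.1, -1.0, -0.3]
opening: 0.0297
```

```bash
python3 - <<'E'
from h import *
o=monitor.get_obs();print(o['tool_pos'],o['tool_rot'],o['contact_force'])
c=vision.get_image('top');u,v=[int(a) for a in px(c,[.60,-.08,.03])]
print(u-60,v-45);save('t2.png',c['frame'][v-45:v+45,u-60:u+60],6.6)
E
```

```text
[0.59656954 0.00463555 0.07990882] [2.15087640e+00 2.28939513e+00 1.97964340e-03] [-0.12711428 -1.04926906 -0.32761204]
214 151
```

View pics/t2.png

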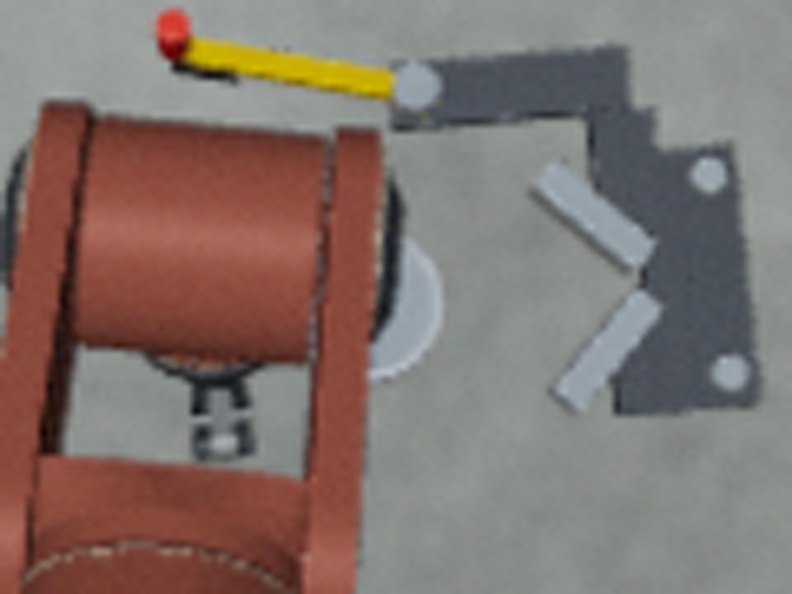

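```bash
python3 - <<'E'
from h import *
import pickle
c=pickle.load(open('top0.pkl','rb'))
for U,V in((362,302),):
  X=at(c,(U+.5)/6.6-.5+214,(V+.5)/6.6-.5+151,.033)
  p=[.60537,-.14096,-1.50865];d=X[:2]-p[:2];C,S=np.cos(p[2]),np.sin(p[2]);print(X,C*d[0]+S*d[1],-S*d[0]+C*d[1])
o=monitor.get_obs()['tool_pos'];d=o[:2]-p[:2];print(C*d[0]+S*d[1],-S*d[0]+C*d[1])
E
```

```text
[ 0.60108045 -0.06218166  0.033     ] -0.0788926691995013 0.0006113626074969831
-0.14576435467430626 0.00022428405287345902
```

The insert edge is at (443,305), so its centre is at V(-79, 0.6). The tool is centred at y = 0.2. I push straight along V +x.

>>> arm_command(rows="0.7 -12 0 0 0 0;1.5 -24 0 0 0 0;2 -34 0 0 0 0;2.7 -44 0 0 0 0;3.4 -54 0 0 0 0;4 -64 0 0 0 0;4.6 -74 0 0 0 0;5.2 -83 0 0 0 0;5.7 -91 0 0 0 0;6 -96 0 0 0 0;6.2 -99 0 0 0 0;6.3 -101 0 0 0 0")

```text
t: 7.75
tool_pos: [0.6027, -0.0963, 0.0798]
tool_rot: [-2.151, -2.288, -0.003]
contact_force: [-0.7, 9.8, 2.3]
opening: 0.0299
```

>>> arm_command(rows="0 -1 0 0 0 0;0.1 -2 0 0 0 0;0.1 -2 0 0 0 0")

```text
t: 8.12
tool_pos: [0.6028, -0.0966, 0.0799]
tool_rot: [-2.15, -2.285, -0.007]
contact_force: [-0.6, 10.5, 2.0]
opening: 0.03
```

>>> arm_command(rows="0 -2 0 0 0 0;0.2 -4 0 0 0 0;0.2 -5 0 0 0 0;0.2 -5 0 0 0 0")

```text
t: 8.62
tool_pos: [0.6032, -0.0976, 0.0799]
tool_rot: [-2.147, -2.28, -0.018]
contact_force: [1.9, 19.6, 3.8]
opening: 0.0301
```

```bash
python3 - <<'E'
from h import *
o=monitor.get_obs();print(o['tool_pos'],o['contact_force'],o['wrist_torque'])
c=vision.get_image('top');u,v=[int(a) for a in px(c,[.62,-.12,.03])]
print(u-60,v-45);save('t3.png',c['frame'][v-45:v+45,u-60:u+60],6.6)
E
```

```text
[ 0.60323559 -0.09755442  0.0799211 ] [ 1.87207826 19.60340868  3.79875927] [ 2.93862044 -0.18774247 -0.12508051]
227 144
```

View pics/t3.png

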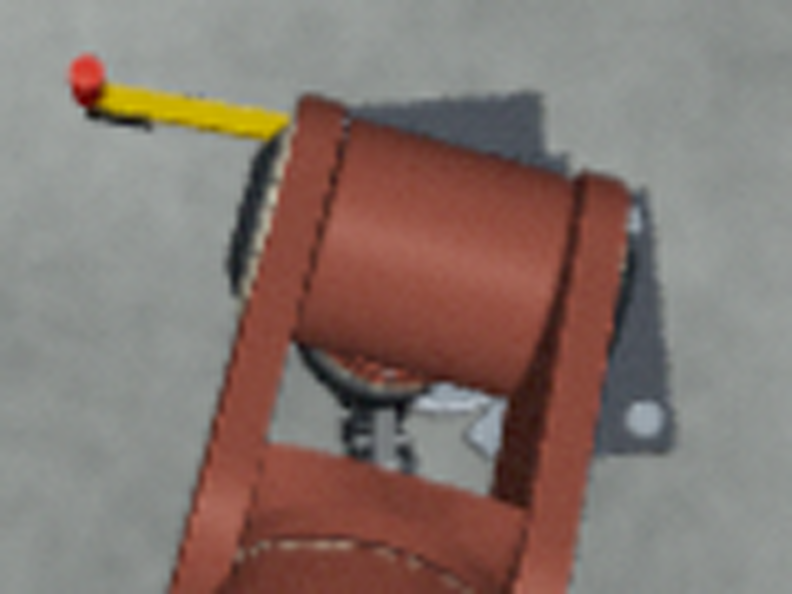

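Force rose to about 20 N with no motion, at 1 mm from the predicted home pose. The picture shows the insert edge (455,400) next to the jaw (487,430), mostly hidden by the arm. I back off, rise, and go to the outer side of the post.

>>> arm_command(rows="-1 10 0 0 0 0;-2 30 0 0 0 0;-2 45 40 0 0 0;-2 45 90 0 0 0;10 50 120 0 0 -10;30 60 120 0 0 -20;60 70 120 0 0 -30;90 80 120 0 0 -40;120 95 120 0 0 -50;152 108 120 0 0 -60;152 108 120 0 0 -70;152 108 120 0 0 -80", jaw=0.35)

```text
t: 10.18
tool_pos: [0.7554, 0.0109, 0.1993]
tool_rot: [3.12, 0.36, 0.023]
contact_force: [-1.1, -0.6, 0.6]
opening: 0.03
```

```bash
python3 - <<'E'
from h import *
o=monitor.get_obs();print(o['tool_pos'],o['tool_rot'],o['q'])
c=vision.get_image('top');u,v=[int(a) for a in px(c,[.64,-.12,.03])]
print(u-60,v-45);save('t4.png',c['frame'][v-45:v+45,u-60:u+60],6.6)
E
```

```text
[0.75539643 0.01092454 0.19927094] [3.12016956 0.35955011 0.02283054] [-0.08451906  0.4168325   1.36570515  0.00225631  1.34466844  1.25633096]
227 137
```

View pics/t4.png

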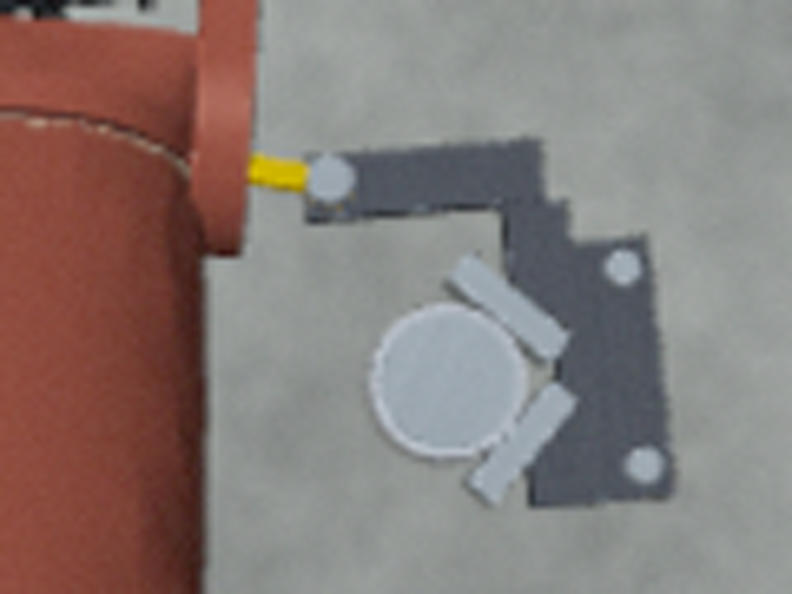

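```bash
python3 - <<'E'
from h import *
import pickle
c=vision.get_image('top')
p=[.60537,-.14096,-1.50865];C,S=np.cos(p[2]),np.sin(p[2])
g=cv2.cvtColor(c['frame'],cv2.COLOR_RGB2GRAY)
X=at(c,(447.5)/6.6-.5+227,(381.5)/6.6-.5+137,.033);d=X[:2]-p[:2];print('by eye',X,1e3*(C*d[0]+S*d[1]),1e3*(-S*d[0]+C*d[1]))
crop=cv2.resize(c['frame'][137:227,227:347],None,fx=6.6,fy=6.6,interpolation=cv2.INTER_CUBIC)
best=cv2.HoughCircles(cv2.medianBlur(cv2.cvtColor(crop,cv2.COLOR_RGB2GRAY),5),cv2.HOUGH_GRADIENT_ALT,1.,100,param1=100,param2=.6,minRadius=60,maxRadius=95)
print(best)
E
```

```text
by eye [ 0.60490921 -0.13838617  0.033     ] -2.5974816764481807 -0.3000522484028466
[[[447.      376.       76.11682]]]
```

The retreat picture shows the insert in the V at (447,381), touching the upper jaw but perhaps 2–2.6 mm short of home, so the cradle may have restrained it sideways. I push again with shut fingers as a single central contact, which leaves it free to slide.

>>> arm_command(rows="-10 -5 0 0 0 10;-40 -15 0 0 0 20;-80 -35 0 0 0 30;-120 -55 0 0 0 40;-154 -77 0 0 0 50;-154 -77 0 0 0 60;-154 -77 0 0 0 70;-154 -77 0 0 0 80;-154 -77 -50 0 0 80;-154 -77 -90 0 0 80;-154 -77 -119 0 0 80;-154 -77 -119 0 0 80", jaw=0)

```text
t: 11.78
tool_pos: [0.5989, -0.0657, 0.0776]
tool_rot: [-2.141, -2.28, -0.013]
contact_force: [0.9, 0.2, 0.1]
opening: 0.0001
```

>>> arm_command(rows="0.6 -10 0 0 0 0;1 -18 0 0 0 0;1.2 -22 0 0 0 0;1.4 -26 0 0 0 0;1.5 -29 0 0 0 0;1.6 -31 0 0 0 0;1.6 -31 0 0 0 0")

```text
t: 12.65
tool_pos: [0.6008, -0.0942, 0.0781]
tool_rot: [-2.138, -2.277, -0.019]
contact_force: [0.2, 11.4, 4.1]
opening: 0.0
```

>>> arm_command(rows="0.5 -2 0 0 0 0;1 -4 0 0 0 0;1.2 -6 0 0 0 0;1.4 -8 0 0 0 0;1.4 -8 0 0 0 0;1.4 -8 0 0 0 0")

```text
t: 13.4
tool_pos: [0.6032, -0.096, 0.0783]
tool_rot: [-2.134, -2.272, -0.036]
contact_force: [5.5, 23.4, 2.1]
opening: 0.0003
```

>>> arm_command(rows="0 -3 0 0 0 0;-0.5 -6 0 0 0 0;-0.5 -9 0 0 0 0;-0.5 -11 0 0 0 0;-0.5 -11 0 0 0 0;-0.5 -11 0 0 0 0")

```text
t: 14.15
tool_pos: [0.6033, -0.0973, 0.0784]
tool_rot: [-2.124, -2.261, -0.059]
contact_force: [4.3, 35.7, 6.6]
opening: 0.0003
```

>>> arm_command(rows="-1 8 0 0 0 0;-2 22 0 0 0 0;-2 40 0 0 0 0;-2 45 40 0 0 0;-2 45 90 0 0 0;10 50 120 0 0 -10;30 60 120 0 0 -20;60 70 120 0 0 -30;90 80 120 0 0 -40;120 95 120 0 0 -50;152 108 120 0 0 -60;152 108 120 0 0 -70")

```text
t: 15.65
tool_pos: [0.7567, 0.0119, 0.1979]
tool_rot: [-3.067, -0.632, -0.084]
contact_force: [-0.1, -0.5, -0.8]
opening: -0.0002
```

```bash
python3 - <<'E'
from h import *
o=monitor.get_obs();print(o['tool_pos'],o['tool_rot'],o['q'])
c=vision.get_image('top')
print(monitor.get_obs()['t']);save('t5.png',c['frame'][162:222,267:347],10)
E
```

```text
[0.75665709 0.0118856  0.19786568] [-3.06653466 -0.6320857  -0.08404648] [-0.0892428   0.40453532  1.38457814  0.02543146  1.30388775  1.06888814]
15.7
```

View pics/t5.png

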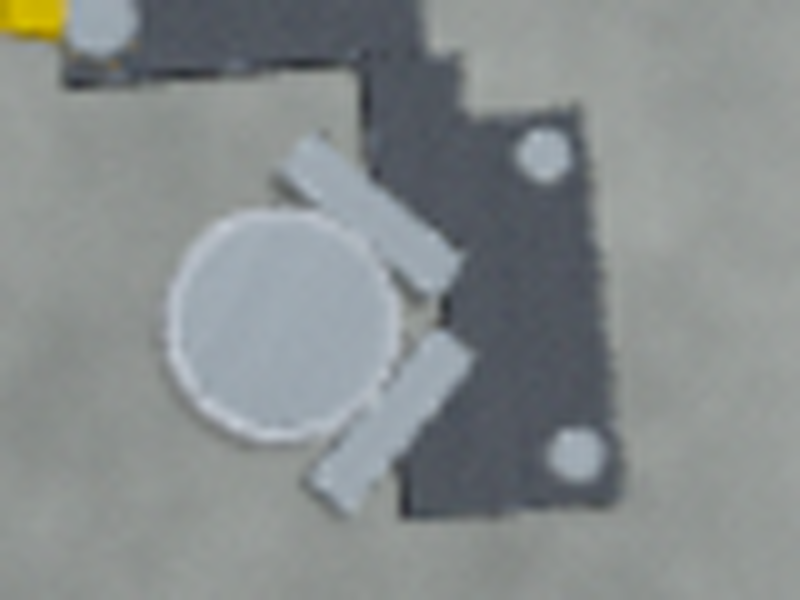

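The insert disc (284,324) now meets both jaw faces, at about (362,240) and (362,405). Next I compute the tool correction for the start of the post swing.

```bash
cat > kn.py <<'E'
from h import *
from scipy.spatial.transform import Rotation as Ro
import sys
p=[.60537,-.14096,-1.50865];pv=np.array([.6974,-.0901])
o=monitor.get_obs();R0=Ro.from_rotvec(o['tool_rot']);P0=o['tool_pos'];print(P0,o['contact_force'])
def pose(q,off,z):
    r=p[2]+np.arctan2(-np.cos(q),-np.sin(q)); k=pv+.11*np.array([np.cos(r),np.sin(r)])
    h=p[2]-q; pos=k-off*np.array([np.cos(h),np.sin(h)])
    y=np.array([-np.sin(h),np.cos(h),0]);zt=np.array([0,0,-1.]);return np.r_[pos,z],Ro.from_matrix(np.c_[np.cross(y,zt),y,zt])
for a in sys.argv[1:]:
    q,off,z=map(float,a.split(','));P,R=pose(q,off/1e3,z/1e3)
    print(a,np.round(1e3*(P-P0),1),np.round(np.degrees((R*R0.inv()).as_rotvec()),1))
E
python3 kn.py 1.834,40,198 1.834,40,112
```

```text
[0.75590247 0.01158947 0.19782071] [-0.06905214  0.00447058 -0.51126148]
1.834,40,198 [ 2.7 -1.9  0.2] [ -0.2   3.1 -34.6]
1.834,40,112 [  2.7  -1.9 -85.8] [ -0.2   3.1 -34.6]
```

>>> arm_command(rows="3 -2 0 0 3.1 -10;3 -2 0 0 3.1 -20;3 -2 0 0 3.1 -30;3 -2 0 -0.2 3.1 -34.6;3 -2 -40 -0.2 3.1 -34.6;3 -2 -70 -0.2 3.1 -34.6;3 -2 -86 -0.2 3.1 -34.6;3 -2 -86 -0.2 3.1 -34.6", jaw=0.12)

```text
t: 16.7
tool_pos: [0.758, 0.0096, 0.1101]
tool_rot: [-3.125, 0.314, 0.004]
contact_force: [1.0, 0.2, 0.8]
opening: 0.0103
```

```bash
python3 kn.py 1.834,30,112 1.834,20,112 1.75,17,112 1.65,16,112 1.55,16,112 1.45,16,112 1.35,16,112 1.25,16,112 1.15,16,112 1.05,16,112; python3 - <<'E'
from h import *
c=vision.get_image('scene');u,v=[int(a) for a in px(c,[.69,-.05,.04])];print(u-75,v-65)
save('s2.png',c['frame'][v-65:v+45,u-75:u+75],5.2)
E
```

```text
[0.75796209 0.00960031 0.11013168] [0.96613315 0.17561022 0.84597778]
1.834,30,112 [-9.2  2.1  1.9] [-0.  -0.1 -0. ]
1.834,20,112 [-19.    4.1   1.9] [-0.  -0.1 -0. ]
1.75,17,112 [-30.8   7.6   1.9] [-0.  -0.1  4.8]
1.65,16,112 [-42.7  10.    1.9] [-0.  -0.1 10.5]
1.55,16,112 [-53.7  11.2   1.9] [-0.  -0.1 16.2]
1.45,16,112 [-64.8  11.4   1.9] [-0.  -0.1 22. ]
1.35,16,112 [-75.9  10.4   1.9] [-0.  -0.1 27.7]
1.25,16,112 [-86.8   8.3   1.9] [-0.  -0.1 33.4]
1.15,16,112 [-97.5   5.1   1.9] [ 0.  -0.1 39.2]
1.05,16,112 [-107.8    0.9    1.9] [ 0.  -0.2 44.9]
197 163
```

View pics/s2.png

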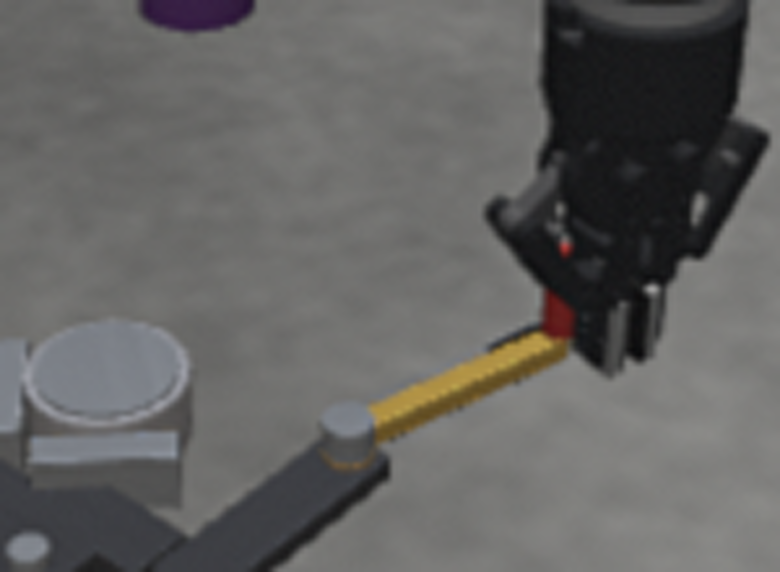

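The post (560,310) is in front of the two fingers (600–650,330), and the insert is seated at (108,375). I swing.

>>> arm_command(rows="-9 2 2 0 0 0;-19 4 2 0 0 0;-31 7.6 2 0 0 4.8;-43 10 2 0 0 10.5;-54 11 2 0 0 16.2;-65 11.4 2 0 0 22;-76 10.4 2 0 0 27.7;-87 8.3 2 0 0 33.4;-97.5 5.1 2 0 0 39.2;-108 1 2 0 0 44.9;-108 1 2 0 0 44.9")

```text
t: 18.12
tool_pos: [0.6505, 0.0106, 0.115]
tool_rot: [-3.009, -0.901, -0.002]
contact_force: [0.3, -0.1, 0.0]
opening: 0.0104
```

```bash
python3 kn.py 0.95,16,112 0.85,16,112 0.75,16,112 0.65,16,112 0.55,16,112 0.45,16,112 0.37,16,112 0.3,16,112 0.24,16,112 0.18,16,112; python3 - <<'E'
from h import *
c=vision.get_image('scene');u,v=[int(a) for a in px(c,[.64,-.06,.04])]
save('s3.png',c['frame'][v-65:v+45,u-75:u+75],5.2)
E
```

```text
[0.65047009 0.01055654 0.11498835] [ 0.31141932 -0.05442576  0.01134197]
0.95,16,112 [-10.1  -5.2  -3. ] [-0.   0.1  5.8]
0.85,16,112 [-19.3 -11.4  -3. ] [-0.   0.1 11.5]
0.75,16,112 [-27.9 -18.5  -3. ] [-0.   0.1 17.3]
0.65,16,112 [-35.7 -26.3  -3. ] [-0.   0.1 23. ]
0.55,16,112 [-42.7 -35.   -3. ] [-0.   0.1 28.7]
0.45,16,112 [-48.8 -44.2  -3. ] [-0.1  0.1 34.4]
0.37,16,112 [-53.1 -52.1  -3. ] [-0.1  0.1 39. ]
0.3,16,112 [-56.2 -59.2  -3. ] [-0.1  0.1 43. ]
0.24,16,112 [-58.5 -65.4  -3. ] [-0.1  0.1 46.5]
0.18,16,112 [-60.4 -71.8  -3. ] [-0.1  0.  49.9]
```

View pics/s3.png

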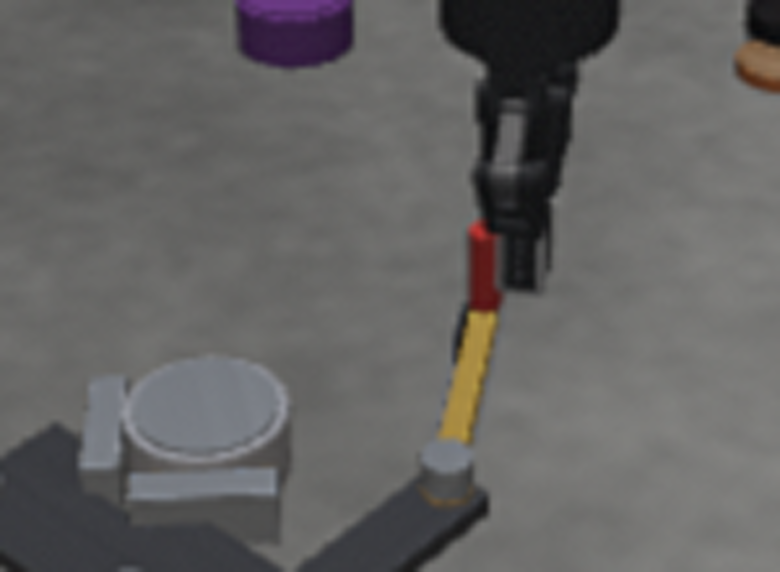

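The arm has swung to about q = 1.05, with the fingers (520,260) on the post (483,265). I continue.

>>> arm_command(rows="-10 -5 -2 0 0 5.8;-19 -11 -2 0 0 11.5;-28 -18 -2 0 0 17.3;-36 -26 -2 0 0 23;-43 -35 -2 0 0 28.7;-49 -44 -2 0 0 34.4;-53 -52 -2 0 0 39;-56 -59 -2 0 0 43;-58.5 -65 -2 0 0 46.5;-60.4 -72 -2 0 0 49.9;-60.4 -72 -2 0 0 49.9")

```text
t: 19.55
tool_pos: [0.591, -0.0616, 0.1135]
tool_rot: [2.351, 2.083, 0.003]
contact_force: [0.7, 0.4, 0.8]
opening: 0.0106
```

```bash
python3 kn.py 0.12,16,112 0.06,16,112 0.0,16,112 -0.03,16,112
```

```text
[ 0.59096899 -0.06155121  0.11352238] [0.71337249 0.43820745 0.82549301]
0.12,16,112 [-2.5 -6.2 -1.5] [-0.1  0.1  3.6]
0.06,16,112 [ -3.6 -12.8  -1.5] [-0.1  0.1  7. ]
0.0,16,112 [ -4.4 -19.4  -1.5] [-0.1  0.1 10.5]
-0.03,16,112 [ -4.6 -22.7  -1.5] [-0.1  0.1 12.2]
```

>>> arm_command(rows="-1.3 -3 -1 0 0 2;-2.5 -6 -1 0 0 3.6;-3 -9 -1 0 0 5.5;-3.6 -13 -1 0 0 7;-4 -16 -1 0 0 9;-4.4 -19 -1 0 0 10.5;-4.4 -21 -1 0 0 10.5;-4.4 -23 -1 0 0 10.5;-4.4 -25 -1 0 0 10.5;-4.4 -25 -1 0 0 10.5")

```text
t: 20.8
tool_pos: [0.5869, -0.0804, 0.1128]
tool_rot: [-2.145, -2.283, -0.02]
contact_force: [3.2, 25.1, 6.1]
opening: 0.01
```

```bash
python3 kn.py 0.0,16,112 
```

```text
[ 0.58694909 -0.08036545  0.11284693] [ 3.24140063 25.107739    6.13906257]
0.0,16,112 [-0.3 -0.6 -0.8] [-0.9  0.1 -0. ]
```

The post stopped at q≈0 within 1 mm, with 25 N of resistance. I retreat and check.

>>> arm_command(rows="-0.3 5 0 0 0 0;-1 15 0 0 0 0;-2 35 0 0 0 0;-3 60 0 0 0 0;-3 80 40 0 0 0;-3 120 90 0 0 0;-3 170 120 0 0 0;-10 230 120 0 0 0;-10 230 120 0 0 0")

```text
t: 21.92
tool_pos: [0.5759, 0.1534, 0.2333]
tool_rot: [-2.139, -2.288, -0.021]
contact_force: [-0.4, -0.9, 0.3]
opening: 0.0101
```

```bash
python3 - <<'E'
from h import *
o=monitor.get_obs();print(o['tool_pos'],o['contact_force'],o['t'])
c=vision.get_image('top');save('t6.png',c['frame'][137:227,227:347],6.6)
E
```

```text
[0.57591974 0.15344829 0.23325696] [-0.39977464 -0.88362521  0.25966775] 21.925
```

View pics/t6.png

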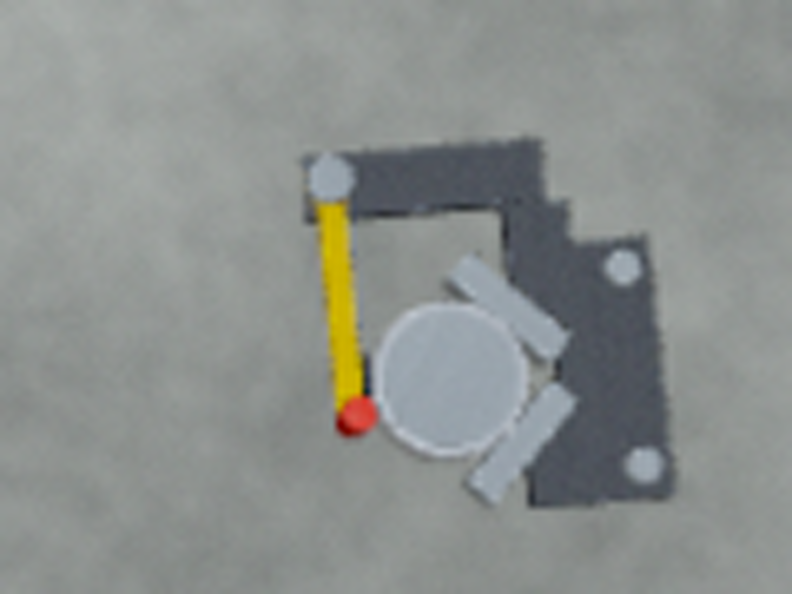

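```bash
python3 - <<'E'
from h import *
c=vision.get_image('top');p=[.60537,-.14096,-1.50865];C,S=np.cos(p[2]),np.sin(p[2])
def V(U,W,z):
    d=at(c,(U+.5)/6.6-.5+227,(W+.5)/6.6-.5+137,z)[:2]-p[:2];return 1e3*np.array([C*d[0]+S*d[1],-S*d[0]+C*d[1]])
k=V(359,412,.068);print('knob',k,'expected -45,-15; q',np.arctan2(-(k[0]+45),-(k[1]-95)))
a,b=V(332,215,.026),V(348,395,.026);d=b-a;print('bar q',np.arctan2(-d[0],-d[1]));print('insert',V(451,380,.033))
E
```

```text
knob [-46.31767126 -13.83527756] expected -45,-15; q 0.01210643196727597
bar q 0.010148897870739047
insert [-0.77618403 -0.0157596 ]
```

The insert is 0.8 mm from home, q is about 0.01 and the arm is clear, so I hand the job in.

```bash
python3 -c "
from station import workorder;print(workorder.finish_job())"
```

```text
the job is handed in; nothing more can be done
None
```

The insert is seated in the V-stop and the retainer arm is closed against it. The job was handed in at about 22 s; no verdict came back.

- **Insert:** I pushed it into the V with two fingers spread behind it. A check picture put it about 2.6 mm short of home, so I pushed again with the fingers shut, up to about 36 N. It now touches both jaws, about 0.8 mm from the fully home point.
- **Retainer:** I swung the red post round until the pad met the insert, which resisted with 25 N. The last picture gives a retainer angle of about 0.01 rad, measured from both the post and the bar.
- **Clearance:** The gripper was clear of everything at hand-in, with forces at noise level (about 1 N). I saw no contact with the mirror or with the other things on the bench. I did not measure the bystanders' positions again at the end.

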